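# Knock the purple stopper home

## Task

Take the upright mallet by its handle and, with a brisk downward knock of its flat face, drive the purple stopper fully home into its bottle. Then stand the mallet upright on its blue pad again and let go of it. Leave the yellow stopper as it is, and do not push on the purple bottle or its stopper with the gripper itself.

Things in the scene. Friction and masses are not known exactly. Their poses are not given: they have to be found in the camera images.
- mallet: Palm mallet standing upright on its striking face. White nylon head with a black band, a cylinder 50 mm in diameter and 42 mm high, below; on it a straight wooden handle 26 mm in diameter, up to 135 mm above the face. 0.3 kg. Origin: centre of the flat striking face (the underside); z runs up along the handle. It is round, so its yaw does not matter. At the start it stands on the blue pad.
- rest_pad: Blue square pad, 110 x 110 x 6 mm, fixed to the bench: the mallet's resting place. Origin: centre of its underside, at bench height; its top is 6 mm higher.
- purple_bottle: Small glass bottle clamped in a grey holder block (64 x 64 x 30 mm) that is fixed to the bench, with a PURPLE stopper on top (round head 26 mm in diameter, 10 mm thick). Origin: centre of the block's underside, at bench height; the stopper is on the vertical axis above it. The stopper's flat top is 82 mm above the origin minus the value of joint purple_stopper (so 70 mm when home). A like bottle with a white stopper, already home, stands nearby and needs nothing.
- purple_stopper (a joint): How far the purple stopper is pushed down, in m: 0 to 0.003 at the start, 0.012 fully home (hard stop). It is sprung and tight: pushing it down takes about 7 N at first and 9 N at the end, and it then stays where it was driven.
- yellow_bottle: A bottle and holder block just like the purple one, but with a YELLOW (amber) stopper; to be left alone. Origin as for the purple bottle. The three bottles stand at least 85 mm apart, centre to centre.
- yellow_stopper (a joint): How far the yellow stopper is pushed down, in m; it behaves like the purple one.
Not all that is in view belongs to the job. Leave any red look-alike of the mallet alone.

How it is judged (in metres and radians):
On the way, in this order (a step that is already met when the one before it is completed fails the run):
1. the mallet is picked up, its face at least 50 mm above the bench (height (world z) of mallet above 0.05 m and contact force between the fingers and mallet above 1 N), for 0.2 s.
2. a blow lands: the mallet, held upright in the fingers, drives the purple stopper down at more than 0.02 m/s (velocity of joint purple_stopper above 0.02 m/s and contact force between mallet and purple_bottle above 1 N and contact force between the fingers and mallet above 1 N and angle between mallet's own z axis and vertical below 0.35 rad).
At the end, for the whole second after the job is handed in: The purple stopper is home (pushed down more than 9.5 mm of its 12 mm), the yellow one is not pushed in (less than 6 mm), and the mallet stands upright (within about 6 degrees) and still on its blue pad, its axis within 35 mm of the pad's centre, released (value of joint purple_stopper above 0.0095 m and value of joint yellow_stopper below 0.006 m and horizontal distance between mallet and rest_pad below 0.035 m and height (world z) of mallet between 0.003 and 0.012 m and angle between mallet's own z axis and vertical below 0.1 rad and linear speed of mallet below 0.02 m/s); the robot touches nothing.
It fails at once if the yellow stopper is pushed down (6 mm or more) (value of joint yellow_stopper above 0.006 m).
It fails at once if the gripper or arm pushes the purple bottle or its stopper itself (over 2 N) (contact force between any of the fingers, the arm and purple_bottle above 2 N).
It also fails if it takes over 48 s, if anything falls off the work surface, if the arm or the gripper's body presses on something with over 40 N, if the wrist force passes 120 N, or if a joint passes its speed limit or range.

## Robot

A 7-joint arm with a two-finger parallel gripper is mounted at the origin on the work surface. World frame = base frame: x ahead of the robot, y to its left, z up, the work surface at z = 0. Lengths are in mm, angles in rad, forces in N, time in s.
With the tool pointing down it reaches from about 350 to 900 mm from the base axis. Payload 19.9 kg.
Tool frame: the origin (TCP) lies on the centre line of the jaws, within the pads' length; the fingertips stand 17 mm ahead of it and the grasp point (between the pads) lies 2 mm behind it; z points along the fingers, y is the line along which they close (so a half turn about z gives the same grasp; the last joint's range is limited). The gripper opens to 85 mm and grips with 20 to 120 N. Pads are 22 mm wide; open, the fingers measure 114 mm over their backs; the gripper's body (76 mm by 85 mm) begins 54 mm behind the grasp point. The pads swing forward as they close: fully open they stand 13 mm farther back than shut.
Start: joints at [-1.284, 0.417, -0.01, 1.614, 0.005, 1.111, -0.053], TCP at [201.215, 591.703, 219.36] pointing down, gripper open.
Joint ranges: [-2.81, 2.81], [-0.39, 2.02], [-1.27, 1.25], [0.06, 2.57], [-1.19, 4.33], [0.19, 2], [-2.82, 2.82]. Speed limits (rad/s): [1.89, 1.89, 2.39, 2.39, 3.01, 3.01, 3.01].

## Interface

Orientations are given as a rotation vector (axis times angle).
In Python, from bench import * gives the robot as it stands.
- The arm moves only by the tool drive_tool, never from a script. Its argument "commands" is a list of rows, each an object of numbers: "x", "y", "z": the shift along the tool's x, y, z scaled (see below); "rx", "ry", "rz": the turn, a rotation vector about the tool's x, y, z scaled (see below); "jaw": the closure, from -1 (fully open) to 1 (shut). In form: [{"x": .., "y": .., "z": .., "rx": .., "ry": .., "rz": .., "jaw": ..}, ...]. A call has 1 to 10 rows; each row is the pose to reach, as a shift and turn from the pose commanded when the call began, along the tool's axes at that moment; what a row does not reach only later rows make up. The controller multiplies each number of a shift by 0.25 m and each number of a turn by pi/2 rad. A row lasts 1/12 s, in which the tool goes at most 41.7 mm and 7.16 degrees, less where a joint would pass 70% of its speed; a pose out of reach is approached as far as the arm can. A call with a number of a shift or a turn outside -1 to 1 is refused whole. A call with a gripper value outside its range is refused whole. The fingers move at their own pace and stop on an object; "squeeze" is the grip in N (left out, the last holds). Time passes only in rows, so rows that repeat a pose let the fingers close. It gives the time, the measured TCP pose, the force, the opening and the grip force at its end, in the units of the state.
- get_obs(): the state, without advancing time (a new reading comes with each control period).
- capture(name): name is "scene" or "top" or "wrist"; returns a dict with "image" (420x560x3 uint8, red, green, blue), "intrinsics" (3x3 intrinsics, pixels), "origin" and "attitude" of the camera in the world; the wrist camera has in their place "hand_eye" (4x4, takes a point from camera to tool coordinates, whose origin is the TCP and whose axes are the flange's). Camera axes: x right, y up, looking along -z (the intrinsics and any distortion apply to the point x, -y, -z); pixel columns grow to the right and rows downward; lengths in mm; the calibration is good to about 2 mm. A picture is of the moment at which its call begins: read the wrist's pose just before it. There is no depth.
- job_done(): hands the job in; it is judged then, once.
The state is a dict: "t": time; "qpos": joint angles; "joint_vel": joint speeds; "tau": joint torques, N m; "position": TCP position; "orientation": TCP orientation; "force": force on the tool from outside, world axes, zero at the start; "wrist_torque": the same for the moment, N m; "finger_gap": finger opening in mm; "gripper_force": force on a finger pad.
Only numpy, scipy, OpenCV 4.12 (cv2) and the standard library are available. Lean on these libraries where they do the work, as an engineer would, in place of code of your own. Each camera call takes 0.05 s, during which the arm holds its last target. There are 200 camera calls.

## Working session

There is one attempt and no reset: what is moved stays moved. The work goes in short steps, Python scripts to look and compute and a tool call to move; the robot and the scene stay as the last step left them, time stands still between calls to the robot, and variables do not carry over. Pictures are saved under pics/ and viewed, at most 10 in all, crops included, and the job is handed in when it is done.

Besides the shell and the picture viewer there is one more tool, called after ">>>" by a JSON object that holds its "method" and its "body", one argument or row to a line. drive_tool: Moves the arm, as the interface text tells. Shifts and turns lie within -1 to 1; 1 stands for 0.25 m of shift or pi/2 rad of turn. Its arguments: {"type":"object","properties":{"commands":{"type":"array"},"squeeze":{"type":"number"}},"required":["commands"]}

```bash
mkdir -p pics; python3 - <<'E'
from bench import *
import cv2,numpy as np
o=get_obs();print({k:o[k] for k in('t','position','orientation','force','finger_gap')})
for n in('scene','top'):
    c=capture(n);cv2.imwrite(f'pics/{n}0.png',c['image'][:,:,::-1]);print(n,c['intrinsics'],c['origin'],c['attitude'],[k for k in c])
E
```

```text
{'t': 0.0, 'position': array([201.12152241, 591.3672833 , 218.76258318]), 'orientation': array([-5.12646731e-01, -3.09934368e+00,  1.89870148e-03]), 'force': array([0.2842409 , 0.45169873, 0.55476717]), 'finger_gap': 85.27704383471095}
scene [[462.90169436   0.         283.28643232]
 [  0.         462.90169436 216.08309609]
 [  0.           0.           1.        ]] [1168.55774508 -562.77514427  613.98991078] [0.92003782 0.43586741 0.85842457] ['image', 'intrinsics', 'origin', 'attitude']
top [[391.496623     0.         275.86195089]
 [  0.         391.496623   204.01782916]
 [  0.           0.           1.        ]] [432.51695185 -49.84144185 809.36069625] [ 0.09144494 -0.07028768 -1.54995953] ['image', 'intrinsics', 'origin', 'attitude']
```

View pics/scene0.png

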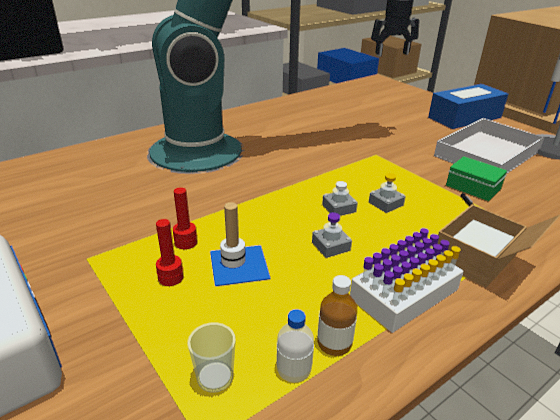

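View pics/top0.png

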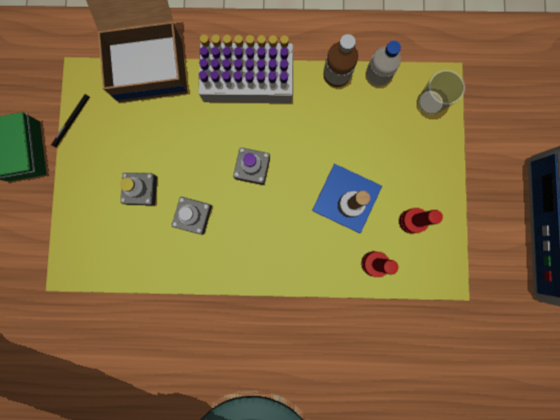

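The top view shows the mallet on its blue pad: head at (350,205), handle top at about (362,198). The purple stopper is at (250,160), yellow at (128,185), white at (187,213), and the red look-alikes are at (415,220) and (378,264). Next I locate these with masks and rays.

```bash
cat > h.py <<'E'
import cv2,numpy as np
from scipy.spatial.transform import Rotation as R
def ray(c,uv):
    K=c['intrinsics'];d=np.linalg.inv(K)@[uv[0],uv[1],1.];d=np.array([d[0],-d[1],-d[2]])
    return np.array(c['origin']),R.from_rotvec(c['attitude']).as_matrix()@d
def onz(c,uv,z):
    o,d=ray(c,uv);return o+d*(z-o[2])/d[2]
def blob(img,lo,hi,box):
    h=cv2.cvtColor(img,cv2.COLOR_RGB2HSV);m=cv2.inRange(h,np.array(lo),np.array(hi))
    k=np.zeros_like(m);x0,y0,x1,y1=box;k[y0:y1,x0:x1]=m[y0:y1,x0:x1]
    n,_,s,ce=cv2.connectedComponentsWithStats(k);i=1+np.argmax(s[1:,4]);return ce[i],s[i]
E
python3 - <<'E'
from bench import *
from h import *
t=capture('top');s=capture('scene')
P=blob(t['image'],(125,80,40),(150,255,255),(230,140,275,185))
Y=blob(t['image'],(15,120,40),(28,255,255),(118,172,140,198))
B=blob(t['image'],(105,120,60),(120,255,255),(300,150,390,240))
H=blob(t['image'],(5,40,50),(20,200,255),(352,185,375,212))
print(P,Y,B,H)
Ps=blob(s['image'],(125,80,40),(150,255,255),(320,205,350,230));Hs=blob(s['image'],(5,40,50),(22,200,255),(220,198,244,245))
print('sc',Ps,Hs)
print('purple z76',onz(t,P[0],78),onz(s,Ps[0],76)); print('yellow',onz(t,Y[0],78))
x,y,w,h=B[1][:4];print('pad',onz(t,(x+w/2,y+h/2),6))
print('handle top',onz(t,H[0],141), 'scene top',onz(s,(232,206),141))
# mallet head ring
h_=cv2.cvtColor(t['image'],cv2.COLOR_RGB2HSV)
for q in [(250,160),(128,184),(362,198),(345,205)]: print(q,h_[q[1],q[0]])
o=get_obs();print(R.from_rotvec(o['orientation']).as_matrix().round(3))
E
```

```text
(array([249.08510638, 159.29787234]), array([243, 153,  13,  14, 141], dtype=int32)) (array([126.19607843, 184.03921569]), array([119, 178,  15,  13, 153], dtype=int32)) (array([344.62362911, 196.54187438]), array([ 313,  165,   68,   68, 2006], dtype=int32)) (array([361.27319588, 198.62371134]), array([352, 191,  18,  19, 194], dtype=int32))
sc (array([333.36792453, 216.89622642]), array([328, 212,  12,  11, 106], dtype=int32)) (array([230.75265554, 218.18664643]), array([220, 198,  24,  47, 659], dtype=int32))
purple z76 [592.76480406  13.44722877  78.        ] [592.65604716  17.05975307  76.        ]
yellow [541.00189248 245.51832203  78.        ]
pad [ 528.78133507 -184.55986665    6.        ]
handle top [ 513.70579754 -186.3301724   141.        ] scene top [ 523.25880261 -186.11141773  141.        ]
(250, 160) [136 141 139]
(128, 184) [ 26 154 167]
(362, 198) [ 17 115 166]
(345, 205) [110   4 175]
[[-0.947  0.322 -0.   ]
 [ 0.322  0.947 -0.001]
 [-0.    -0.001 -1.   ]]
```

>>> {"method": "drive_tool", "body": {
  "commands": [
    {"x": -0.12, "y": -0.14},
    {"x": -0.24, "y": -0.28},
    {"x": -0.36, "y": -0.42},
    {"x": -0.48, "y": -0.56},
    {"x": -0.6, "y": -0.7},
    {"x": -0.7, "y": -0.82},
    {"x": -0.78, "y": -0.9},
    {"x": -0.78, "y": -0.9},
    {"x": -0.78, "y": -0.9}
  ],
  "squeeze": 60
}}

```text
validation failed for argument at $.co...
```

>>> {"method": "drive_tool", "body": {
  "commands": [
    {"x": -0.12, "y": -0.14},
    {"x": -0.24, "y": -0.28},
    {"x": -0.36, "y": -0.42},
    {"x": -0.48, "y": -0.56},
    {"x": -0.6, "y": -0.7},
    {"x": -0.7, "y": -0.82},
    {"x": -0.74, "y": -0.85},
    {"x": -0.74, "y": -0.85},
    {"x": -0.74, "y": -0.85}
  ]
}}

```text
validation failed for argument at $.co...
```

>>> {"method": "drive_tool", "body": {
  "commands": [
    {"x": -0.12, "y": -0.14, "z": 0, "rx": 0, "ry": 0, "rz": 0, "jaw": -1},
    {"x": -0.36, "y": -0.42, "z": 0, "rx": 0, "ry": 0, "rz": 0, "jaw": -1},
    {"x": -0.78, "y": -0.9, "z": 0, "rx": 0, "ry": 0, "rz": 0, "jaw": -1},
    {"x": -0.78, "y": -0.9, "z": 0, "rx": 0, "ry": 0, "rz": 0, "jaw": -1},
    {"x": -0.78, "y": -0.9, "z": 0, "rx": 0, "ry": 0, "rz": 0, "jaw": -1},
    {"x": -0.78, "y": -0.9, "z": 0, "rx": 0, "ry": 0, "rz": 0, "jaw": -1},
    {"x": -0.78, "y": -0.9, "z": 0, "rx": 0, "ry": 0, "rz": 0, "jaw": -1},
    {"x": -0.78, "y": -0.9, "z": 0, "rx": 0, "ry": 0, "rz": 0, "jaw": -1},
    {"x": -0.78, "y": -0.9, "z": 0, "rx": 0, "ry": 0, "rz": 0, "jaw": -1},
    {"x": -0.78, "y": -0.9, "z": 0, "rx": 0, "ry": 0, "rz": 0, "jaw": -1}
  ],
  "squeeze": 60
}}

```text
t: 1.03
position: [313.5, 315.9, 219.6]
orientation: [0.514, 3.099, 0.001]
force: [-0.3, 0.5, -0.3]
finger_gap: 85.4
gripper_force: 0.0
```

>>> {"method": "drive_tool", "body": {
  "commands": [
    {"x": -0.12, "y": -0.13, "z": 0, "rx": 0, "ry": 0, "rz": 0, "jaw": -1},
    {"x": -0.36, "y": -0.4, "z": 0, "rx": 0, "ry": 0, "rz": 0, "jaw": -1},
    {"x": -0.86, "y": -0.93, "z": 0, "rx": 0, "ry": 0, "rz": 0, "jaw": -1},
    {"x": -0.86, "y": -0.93, "z": 0, "rx": 0, "ry": 0, "rz": 0, "jaw": -1},
    {"x": -0.86, "y": -0.93, "z": 0, "rx": 0, "ry": 0, "rz": 0, "jaw": -1},
    {"x": -0.86, "y": -0.93, "z": 0, "rx": 0, "ry": 0, "rz": 0, "jaw": -1},
    {"x": -0.86, "y": -0.93, "z": 0, "rx": 0, "ry": 0, "rz": 0, "jaw": -1},
    {"x": -0.86, "y": -0.93, "z": 0, "rx": 0, "ry": 0, "rz": 0, "jaw": -1},
    {"x": -0.86, "y": -0.93, "z": 0, "rx": 0, "ry": 0, "rz": 0, "jaw": -1},
    {"x": -0.86, "y": -0.93, "z": 0, "rx": 0, "ry": 0, "rz": 0, "jaw": -1}
  ]
}}

```text
t: 1.87
position: [442.6, 26.5, 219.2]
orientation: [-0.514, -3.099, 0.001]
force: [0.5, 0.9, -0.3]
finger_gap: 85.0
gripper_force: 0.0
```

```bash
python3 - <<'E'
from bench import *
import cv2
o=get_obs();print(o['position'],o['orientation'],o['qpos'])
c=capture('wrist');cv2.imwrite('pics/w1.png',c['image'][:,:,::-1]);print(c['hand_eye'],c['intrinsics'],[k for k in c])
E
```

```text
[442.5675303   26.53387402 219.19462559] [-5.14004856e-01 -3.09905172e+00  1.19842876e-03] [-0.56615629  0.08780096  0.46346371  2.05546866 -0.04554826  1.00841235
  1.16215126]
[[-4.11501631e-04  9.56760008e-01  2.90878183e-01  7.42179857e+01]
 [ 9.99999841e-01  2.81500742e-04  4.88771321e-04 -1.46103177e+00]
 [ 3.85754429e-04  2.90878338e-01 -9.56759972e-01 -1.52639989e+02]
 [ 0.00000000e+00  0.00000000e+00  0.00000000e+00  1.00000000e+00]] [[350.22100218   0.         274.56228534]
 [  0.         350.22100218 204.96233028]
 [  0.           0.           1.        ]] ['image', 'intrinsics', 'hand_eye']
```

View pics/w1.png

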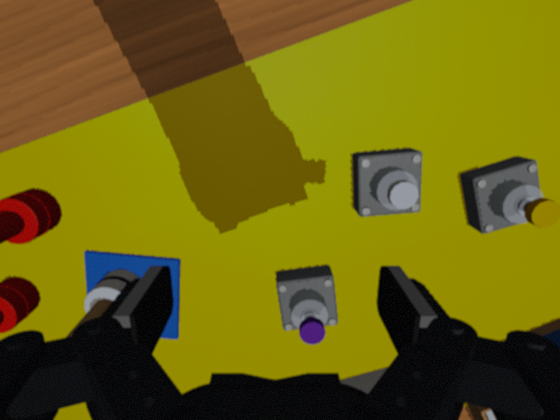

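The wrist view shows the purple stopper top at (312,331), white at (403,193), and the mallet partly hidden behind the left finger. I'll move so the mallet sits in clear view.

>>> {"method": "drive_tool", "body": {
  "commands": [
    {"x": -0.12, "y": -0.1, "z": 0, "rx": 0, "ry": 0, "rz": 0, "jaw": -1},
    {"x": -0.36, "y": -0.3, "z": 0, "rx": 0, "ry": 0, "rz": 0, "jaw": -1},
    {"x": -0.83, "y": -0.71, "z": 0, "rx": 0, "ry": 0, "rz": 0, "jaw": -1},
    {"x": -0.83, "y": -0.71, "z": 0, "rx": 0, "ry": 0, "rz": 0, "jaw": -1},
    {"x": -0.83, "y": -0.71, "z": 0, "rx": 0, "ry": 0, "rz": 0, "jaw": -1},
    {"x": -0.83, "y": -0.71, "z": 0, "rx": 0, "ry": 0, "rz": 0, "jaw": -1},
    {"x": -0.83, "y": -0.71, "z": 0, "rx": 0, "ry": 0, "rz": 0, "jaw": -1},
    {"x": -0.83, "y": -0.71, "z": 0, "rx": 0, "ry": 0, "rz": 0, "jaw": -1},
    {"x": -0.83, "y": -0.71, "z": 0, "rx": 0, "ry": 0, "rz": 0, "jaw": -1}
  ]
}}

```text
t: 2.67
position: [581.9, -207.5, 218.5]
orientation: [-0.512, -3.098, 0.0]
force: [-0.1, 0.7, -1.0]
finger_gap: 85.5
gripper_force: 0.0
```

```bash
cat >> h.py <<'E'
def wcam(c,o):
    T=np.eye(4);T[:3,:3]=R.from_rotvec(o['orientation']).as_matrix();T[:3,3]=o['position']
    M=T@c['hand_eye'];c=dict(c);c['origin']=M[:3,3];c['attitude']=R.from_matrix(M[:3,:3]).as_rotvec();return c
E
python3 - <<'E'
from bench import *
from h import *
import pickle
# purple from the first wrist picture
o1=dict(position=np.array([442.5675,26.5339,219.1946]),orientation=np.array([-.514005,-3.099052,.0011984]))
o=get_obs();c=wcam(capture('wrist'),o);cv2.imwrite('pics/w2.png',c['image'][:,:,::-1]);print(o['position'],o['t'])
c1=wcam(capture('wrist'),o1);im=cv2.imread('pics/w1.png')[:,:,::-1].copy()
p=blob(im,(125,80,40),(150,255,255),(290,305,335,350));print(p)
x,y,w,h=p[1][:4];print('purple', [onz(c1,(x+w/2,y+h/2),z) for z in (76,80)])
E
```

```text
[ 581.92253833 -207.50875109  218.48625506] 2.6667
(array([311.72336066, 330.94467213]), array([300, 317,  25,  27, 488], dtype=int32))
purple [array([592.02476667,  13.38404275,  76.        ]), array([589.04852234,  13.86857141,  80.        ])]
```

View pics/w2.png

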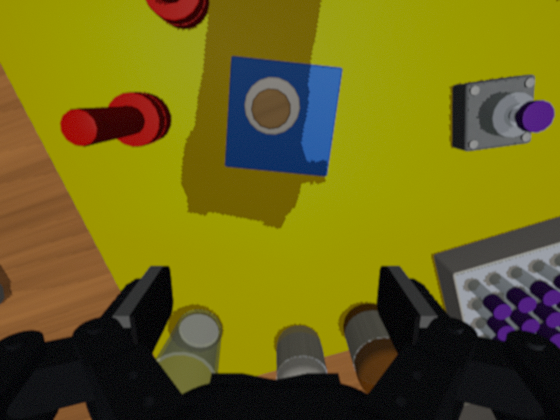

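The mallet is seen almost end-on: handle top at about (272,107), head ring around it. The pad corners are near (232,57), (341,68), (327,175) and (226,166), and the purple stopper is at (535,116).

```bash
python3 - <<'E'
from bench import *
from h import *
o=get_obs();c=wcam(capture('wrist'),o)
H=blob(c['image'],(5,40,50),(20,200,255),(245,80,300,135));x,y,w,h=H[1][:4];print(H)
m=onz(c,(x+w/2,y+h/2),141);print('mallet',m)
print('pad',np.mean([onz(c,q,6) for q in((232,57),(341,68),(327,175),(226,166))],0))
P=blob(c['image'],(125,80,40),(150,255,255),(505,95,560,140));x,y,w,h=P[1][:4];print(P,onz(c,(x+w/2,y+h/2),76),onz(c,(x+w/2,y+h/2),80))
Rm=R.from_rotvec(o['orientation']).as_matrix();print('tool shift',Rm.T@(m-o['position'])/250)
E
```

```text
(array([268.61003236, 109.39158576]), array([ 249,   90,   40,   40, 1236], dtype=int32))
mallet [ 516.26734763 -189.29604961  141.        ]
pad [ 531.67192867 -183.28930506    6.        ]
(array([533.89298893, 116.97662977]), array([515, 102,  36,  31, 813], dtype=int32)) [592.72015805  12.4379445   76.        ] [591.61391667   9.78319737  80.        ]
tool shift [ 0.26886097 -0.02037501  0.31232311]
```

>>> {"method": "drive_tool", "body": {
  "commands": [
    {"x": 0.12, "y": -0.02, "z": 0, "rx": 0, "ry": 0, "rz": 0, "jaw": -1},
    {"x": 0.269, "y": -0.02, "z": 0, "rx": 0, "ry": 0, "rz": 0, "jaw": -1},
    {"x": 0.269, "y": -0.02, "z": 0, "rx": 0, "ry": 0, "rz": 0, "jaw": -1},
    {"x": 0.269, "y": -0.02, "z": 0.1, "rx": 0, "ry": 0, "rz": 0, "jaw": -1},
    {"x": 0.269, "y": -0.02, "z": 0.2, "rx": 0, "ry": 0, "rz": 0, "jaw": -1},
    {"x": 0.269, "y": -0.02, "z": 0.3, "rx": 0, "ry": 0, "rz": 0, "jaw": -1},
    {"x": 0.269, "y": -0.02, "z": 0.4, "rx": 0, "ry": 0, "rz": 0, "jaw": -1},
    {"x": 0.269, "y": -0.02, "z": 0.455, "rx": 0, "ry": 0, "rz": 0, "jaw": -1},
    {"x": 0.269, "y": -0.02, "z": 0.455, "rx": 0, "ry": 0, "rz": 0, "jaw": -1},
    {"x": 0.269, "y": -0.02, "z": 0.455, "rx": 0, "ry": 0, "rz": 0, "jaw": -1}
  ]
}}

```text
t: 3.65
position: [516.1, -190.3, 105.9]
orientation: [-0.51, -3.099, -0.001]
force: [0.8, -0.1, 1.0]
finger_gap: 85.3
gripper_force: 0.0
```

>>> {"method": "drive_tool", "body": {
  "commands": [
    {"x": 0, "y": 0, "z": 0, "rx": 0, "ry": 0, "rz": 0, "jaw": 0},
    {"x": 0, "y": 0, "z": 0, "rx": 0, "ry": 0, "rz": 0, "jaw": 0.2},
    {"x": 0, "y": 0, "z": 0, "rx": 0, "ry": 0, "rz": 0, "jaw": 0.4},
    {"x": 0, "y": 0, "z": 0, "rx": 0, "ry": 0, "rz": 0, "jaw": 0.6},
    {"x": 0, "y": 0, "z": 0, "rx": 0, "ry": 0, "rz": 0, "jaw": 1},
    {"x": 0, "y": 0, "z": 0, "rx": 0, "ry": 0, "rz": 0, "jaw": 1},
    {"x": 0, "y": 0, "z": 0, "rx": 0, "ry": 0, "rz": 0, "jaw": 1},
    {"x": 0, "y": 0, "z": 0, "rx": 0, "ry": 0, "rz": 0, "jaw": 1},
    {"x": 0, "y": 0, "z": 0, "rx": 0, "ry": 0, "rz": 0, "jaw": 1},
    {"x": 0, "y": 0, "z": 0, "rx": 0, "ry": 0, "rz": 0, "jaw": 1}
  ],
  "squeeze": 80
}}

```text
t: 4.48
position: [516.8, -191.2, 106.4]
orientation: [0.512, 3.098, 0.001]
force: [0.7, 2.8, 7.9]
finger_gap: 23.8
gripper_force: 78.3
```

>>> {"method": "drive_tool", "body": {
  "commands": [
    {"x": 0, "y": 0, "z": -0.05, "rx": 0, "ry": 0, "rz": 0, "jaw": 1},
    {"x": 0, "y": 0, "z": -0.15, "rx": 0, "ry": 0, "rz": 0, "jaw": 1},
    {"x": 0, "y": 0, "z": -0.25, "rx": 0, "ry": 0, "rz": 0, "jaw": 1},
    {"x": 0, "y": 0, "z": -0.35, "rx": 0, "ry": 0, "rz": 0, "jaw": 1},
    {"x": 0, "y": 0, "z": -0.44, "rx": 0, "ry": 0, "rz": 0, "jaw": 1},
    {"x": 0, "y": 0, "z": -0.44, "rx": 0, "ry": 0, "rz": 0, "jaw": 1},
    {"x": 0, "y": 0, "z": -0.44, "rx": 0, "ry": 0, "rz": 0, "jaw": 1}
  ]
}}

```text
t: 5.07
position: [516.4, -191.5, 217.1]
orientation: [0.512, 3.097, 0.0]
force: [-0.1, -0.5, -3.1]
finger_gap: 24.0
gripper_force: 79.0
```

>>> {"method": "drive_tool", "body": {
  "commands": [
    {"x": 0, "y": 0.05, "z": 0, "rx": 0, "ry": 0, "rz": 0, "jaw": 1},
    {"x": 0, "y": 0.15, "z": 0, "rx": 0, "ry": 0, "rz": 0, "jaw": 1},
    {"x": -0.01, "y": 0.28, "z": 0, "rx": 0, "ry": 0, "rz": 0, "jaw": 1},
    {"x": -0.02, "y": 0.42, "z": 0, "rx": 0, "ry": 0, "rz": 0, "jaw": 1},
    {"x": -0.02, "y": 0.56, "z": 0, "rx": 0, "ry": 0, "rz": 0, "jaw": 1},
    {"x": -0.025, "y": 0.7, "z": 0, "rx": 0, "ry": 0, "rz": 0, "jaw": 1},
    {"x": -0.025, "y": 0.8, "z": 0, "rx": 0, "ry": 0, "rz": 0, "jaw": 1},
    {"x": -0.025, "y": 0.87, "z": 0, "rx": 0, "ry": 0, "rz": 0, "jaw": 1},
    {"x": -0.025, "y": 0.87, "z": 0, "rx": 0, "ry": 0, "rz": 0, "jaw": 1},
    {"x": -0.025, "y": 0.87, "z": 0, "rx": 0, "ry": 0, "rz": 0, "jaw": 1}
  ]
}}

```text
t: 5.9
position: [591.6, 14.0, 214.4]
orientation: [-0.509, -3.098, 0.001]
force: [-0.5, -1.0, -1.7]
finger_gap: 23.7
gripper_force: 78.9
```

```bash
python3 - <<'E'
from bench import *
import cv2
o=get_obs();print(o['position'],o['orientation'],o['force'],o['gripper_force'])
a=capture('scene')['image'][120:300,230:450];b=capture('top')['image'][90:270,160:380]
v=cv2.resize(cv2.hconcat([a,b]),None,fx=1.8,fy=1.8,interpolation=2);cv2.imwrite('pics/h.png',v[:,:,::-1])
E
```

```text
[591.55560307  13.97146751 214.44013214] [-5.09146362e-01 -3.09801937e+00  1.33121080e-03] [-0.51600461 -0.96178381 -1.68165698] 78.86789560317993
```

View pics/h.png

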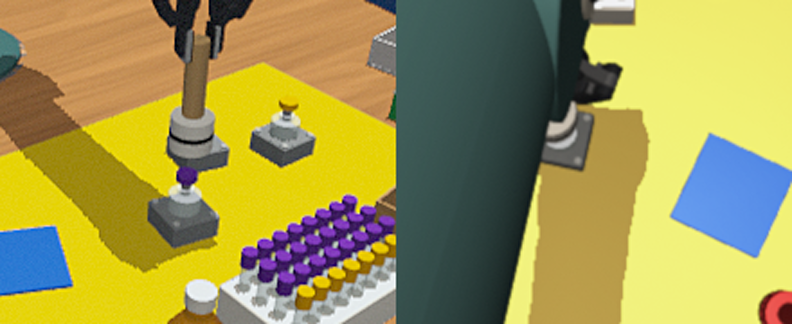

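The mallet hangs upright over the purple bottle in the scene crop, with its face at about (191,158) and the stopper at (187,175). TCP agrees with the measured stopper axis to within 2 mm, so I strike now.

>>> {"method": "drive_tool", "body": {
  "commands": [
    {"x": 0, "y": 0, "z": 0.04, "rx": 0, "ry": 0, "rz": 0, "jaw": 1},
    {"x": 0, "y": 0, "z": 0.1, "rx": 0, "ry": 0, "rz": 0, "jaw": 1},
    {"x": 0, "y": 0, "z": 0.16, "rx": 0, "ry": 0, "rz": 0, "jaw": 1},
    {"x": 0, "y": 0, "z": 0.185, "rx": 0, "ry": 0, "rz": 0, "jaw": 1},
    {"x": 0, "y": 0, "z": 0.185, "rx": 0, "ry": 0, "rz": 0, "jaw": 1}
  ],
  "squeeze": 110
}}

```text
t: 6.42
position: [592.9, 11.7, 169.6]
orientation: [0.514, 3.097, 0.0]
force: [-0.6, 0.3, 9.2]
finger_gap: 22.8
gripper_force: 110.1
```

>>> {"method": "drive_tool", "body": {
  "commands": [
    {"x": 0, "y": 0, "z": 0.016, "rx": 0, "ry": 0, "rz": 0, "jaw": 1},
    {"x": 0, "y": 0, "z": 0.016, "rx": 0, "ry": 0, "rz": 0, "jaw": 1}
  ]
}}

```text
t: 6.58
position: [594.4, 11.4, 168.3]
orientation: [0.514, 3.093, 0.002]
force: [-4.7, 0.2, 38.3]
finger_gap: 22.7
gripper_force: 113.6
```

>>> {"method": "drive_tool", "body": {
  "commands": [
    {"x": 0, "y": 0, "z": -0.04, "rx": 0, "ry": 0, "rz": 0, "jaw": 1},
    {"x": 0, "y": 0, "z": -0.12, "rx": 0, "ry": 0, "rz": 0, "jaw": 1},
    {"x": 0, "y": 0, "z": -0.2, "rx": 0, "ry": 0, "rz": 0, "jaw": 1},
    {"x": 0, "y": 0, "z": -0.2, "rx": 0, "ry": 0, "rz": 0, "jaw": 1}
  ]
}}

```text
t: 6.92
position: [593.3, 11.7, 218.5]
orientation: [0.514, 3.095, 0.002]
force: [-0.6, 0.3, -0.9]
finger_gap: 22.9
gripper_force: 108.5
```

>>> {"method": "drive_tool", "body": {
  "commands": [
    {"x": 0, "y": -0.05, "z": 0, "rx": 0, "ry": 0, "rz": 0, "jaw": 1},
    {"x": 0, "y": -0.15, "z": 0, "rx": 0, "ry": 0, "rz": 0, "jaw": 1},
    {"x": -0.01, "y": -0.28, "z": 0, "rx": 0, "ry": 0, "rz": 0, "jaw": 1},
    {"x": -0.02, "y": -0.42, "z": 0, "rx": 0, "ry": 0, "rz": 0, "jaw": 1},
    {"x": -0.02, "y": -0.56, "z": 0, "rx": 0, "ry": 0, "rz": 0, "jaw": 1},
    {"x": -0.02, "y": -0.7, "z": 0, "rx": 0, "ry": 0, "rz": 0, "jaw": 1},
    {"x": -0.02, "y": -0.78, "z": 0, "rx": 0, "ry": 0, "rz": 0, "jaw": 1},
    {"x": -0.02, "y": -0.826, "z": 0, "rx": 0, "ry": 0, "rz": 0, "jaw": 1},
    {"x": -0.02, "y": -0.826, "z": 0, "rx": 0, "ry": 0, "rz": 0, "jaw": 1},
    {"x": -0.02, "y": -0.826, "z": 0, "rx": 0, "ry": 0, "rz": 0, "jaw": 1}
  ]
}}

```text
t: 7.75
position: [529.9, -184.6, 214.8]
orientation: [-0.514, -3.098, -0.0]
force: [0.7, 0.8, -2.6]
finger_gap: 22.8
gripper_force: 108.4
```

```bash
python3 - <<'E'
from bench import *
from h import *
o=get_obs();print(o['position'],o['orientation'],o['force'])
s=capture('scene');cv2.imwrite('pics/s2.png',cv2.resize(s['image'][110:300,180:420],None,fx=3,fy=3,interpolation=2)[:,:,::-1])
p=blob(s['image'],(125,80,40),(150,255,255),(315,200,350,245));print(p)
# expected rows for stopper head centre at z = 77 (start) and 65 (home)
K=s['intrinsics'];Rm=R.from_rotvec(s['attitude']).as_matrix()
for z in(77,74,65):
    q=Rm.T@(np.array([592.3,13,z])-s['origin']);print(z,K@[q[0]/-q[2],-q[1]/-q[2],1])
E
```

```text
[ 529.93488385 -184.61924923  214.78281034] [-5.13862419e-01 -3.09847039e+00 -2.04138096e-04] [ 0.65277104  0.81184681 -2.61633176]
(array([332.9010989 , 221.63736264]), array([328, 217,  11,  10,  91], dtype=int32))
77 [331.85253768 217.04119816   1.        ]
74 [331.73823848 218.22858554   1.        ]
65 [331.397674   221.76651016   1.        ]
```

View pics/s2.png

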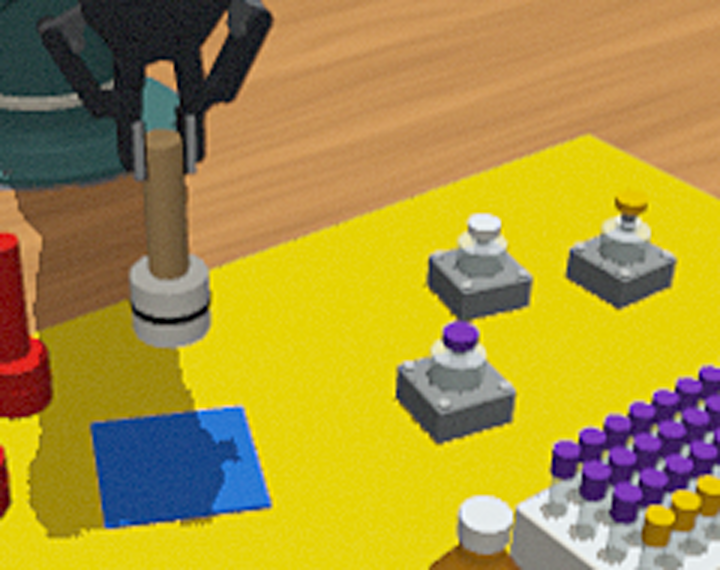

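The purple stopper is home: its row is 221.6 against 221.8 expected. Yellow still stands high, and the mallet hangs upright above the pad, so I lower it.

>>> {"method": "drive_tool", "body": {
  "commands": [
    {"x": 0, "y": 0, "z": 0.08, "rx": 0, "ry": 0, "rz": 0, "jaw": 1},
    {"x": 0, "y": 0, "z": 0.18, "rx": 0, "ry": 0, "rz": 0, "jaw": 1},
    {"x": 0, "y": 0, "z": 0.28, "rx": 0, "ry": 0, "rz": 0, "jaw": 1},
    {"x": 0, "y": 0, "z": 0.36, "rx": 0, "ry": 0, "rz": 0, "jaw": 1},
    {"x": 0, "y": 0, "z": 0.4, "rx": 0, "ry": 0, "rz": 0, "jaw": 1},
    {"x": 0, "y": 0, "z": 0.42, "rx": 0, "ry": 0, "rz": 0, "jaw": 1},
    {"x": 0, "y": 0, "z": 0.43, "rx": 0, "ry": 0, "rz": 0, "jaw": 1},
    {"x": 0, "y": 0, "z": 0.435, "rx": 0, "ry": 0, "rz": 0, "jaw": 1},
    {"x": 0, "y": 0, "z": 0.435, "rx": 0, "ry": 0, "rz": 0, "jaw": 1}
  ]
}}

```text
t: 8.55
position: [530.8, -184.5, 107.4]
orientation: [0.512, 3.098, -0.0]
force: [0.7, 0.3, -2.0]
finger_gap: 22.8
gripper_force: 108.5
```

>>> {"method": "drive_tool", "body": {
  "commands": [
    {"x": 0, "y": 0, "z": 0.004, "rx": 0, "ry": 0, "rz": 0, "jaw": 1},
    {"x": 0, "y": 0, "z": 0.006, "rx": 0, "ry": 0, "rz": 0, "jaw": 1},
    {"x": 0, "y": 0, "z": 0.006, "rx": 0, "ry": 0, "rz": 0, "jaw": 1}
  ]
}}

```text
t: 8.8
position: [531.3, -184.8, 106.5]
orientation: [0.512, 3.097, 0.0]
force: [-0.2, 0.7, 7.4]
finger_gap: 22.8
gripper_force: 109.9
```

>>> {"method": "drive_tool", "body": {
  "commands": [
    {"x": 0, "y": 0, "z": 0, "rx": 0, "ry": 0, "rz": 0, "jaw": 1},
    {"x": 0, "y": 0, "z": 0, "rx": 0, "ry": 0, "rz": 0, "jaw": 1},
    {"x": 0, "y": 0, "z": 0, "rx": 0, "ry": 0, "rz": 0, "jaw": 0.4},
    {"x": 0, "y": 0, "z": 0, "rx": 0, "ry": 0, "rz": 0, "jaw": 0.3},
    {"x": 0, "y": 0, "z": 0, "rx": 0, "ry": 0, "rz": 0, "jaw": 0.1},
    {"x": 0, "y": 0, "z": 0, "rx": 0, "ry": 0, "rz": 0, "jaw": -0.3},
    {"x": 0, "y": 0, "z": 0, "rx": 0, "ry": 0, "rz": 0, "jaw": -1},
    {"x": 0, "y": 0, "z": 0, "rx": 0, "ry": 0, "rz": 0, "jaw": -1},
    {"x": 0, "y": 0, "z": 0, "rx": 0, "ry": 0, "rz": 0, "jaw": -1},
    {"x": 0, "y": 0, "z": 0, "rx": 0, "ry": 0, "rz": 0, "jaw": -1}
  ],
  "squeeze": 20
}}

```text
t: 9.63
position: [530.3, -184.6, 105.2]
orientation: [-0.513, -3.099, 0.0]
force: [-0.6, 0.1, -0.2]
finger_gap: 85.3
gripper_force: 0.0
```

>>> {"method": "drive_tool", "body": {
  "commands": [
    {"x": 0, "y": 0, "z": -0.05, "rx": 0, "ry": 0, "rz": 0, "jaw": -1},
    {"x": 0, "y": 0, "z": -0.13, "rx": 0, "ry": 0, "rz": 0, "jaw": -1},
    {"x": 0, "y": 0, "z": -0.22, "rx": 0, "ry": 0, "rz": 0, "jaw": -1},
    {"x": 0, "y": 0, "z": -0.32, "rx": 0, "ry": 0, "rz": 0, "jaw": -1},
    {"x": 0, "y": 0, "z": -0.42, "rx": 0, "ry": 0, "rz": 0, "jaw": -1},
    {"x": 0, "y": 0, "z": -0.5, "rx": 0, "ry": 0, "rz": 0, "jaw": -1},
    {"x": 0, "y": 0, "z": -0.5, "rx": 0, "ry": 0, "rz": 0, "jaw": -1},
    {"x": 0, "y": 0, "z": -0.5, "rx": 0, "ry": 0, "rz": 0, "jaw": -1}
  ]
}}

```text
t: 10.3
position: [530.7, -184.7, 231.7]
orientation: [0.512, 3.097, 0.0]
force: [-0.3, -0.2, 0.0]
finger_gap: 85.4
gripper_force: 0.0
```

```bash
python3 - <<'E'
from bench import *
import cv2
o=get_obs();print(o['t'],o['position'],o['force'],o['finger_gap'])
cv2.imwrite('pics/s3.png',cv2.resize(capture('scene')['image'][110:300,180:420],None,fx=3,fy=3,interpolation=2)[:,:,::-1])
E
```

```text
10.3 [ 530.69581774 -184.74378397  231.72871668] [-0.34704192 -0.18531777  0.02556626] 85.41958251382731
```

View pics/s3.png

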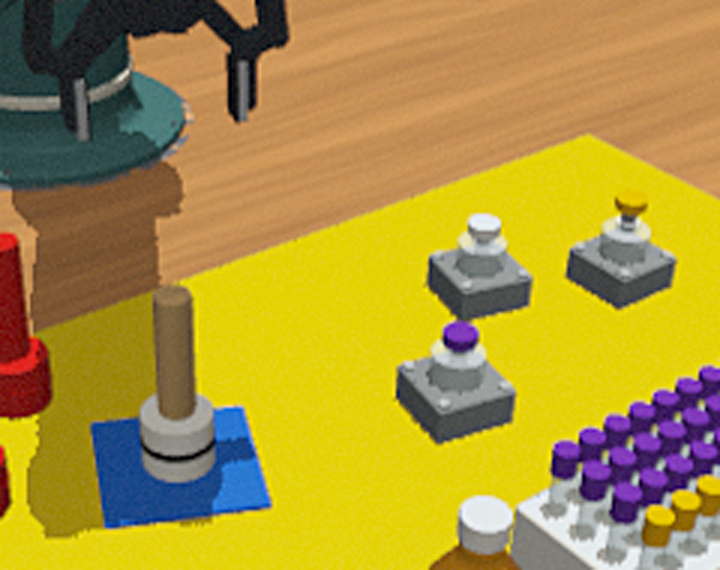

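The mallet stands upright at the pad centre, around (177,440), with the gripper clear of it. Purple is home and yellow is untouched.

```bash
python3 -c "
from bench import *
print(job_done())"
```

```text
the job is handed in; nothing more can be done
None
```

The job is handed in, with no verdict returned: the last pictures show the purple stopper driven home with the mallet, the yellow one untouched, and the mallet standing released at the centre of its blue pad.

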